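Tap the board clamp's wedge home

ROBOT

A 6-joint arm with a two-finger parallel gripper is mounted at the origin on the work surface. World frame = base frame: x ahead of the robot, y to its left, z up, the work surface at z = 0. Lengths are in m, angles in rad, forces in N, time in s.
With the tool pointing down it reaches from about 0.25 to 0.8 m from the base axis. Payload 8.5 kg.
Tool frame: the origin (TCP) lies on the centre line of the jaws, within the pads' length; the fingertips stand 22 mm ahead of it and the grasp point (between the pads) lies 3 mm ahead of it; z points along the fingers, y is the line along which they close (so a half turn about z gives the same grasp; the last joint's range is limited). The gripper opens to 85 mm and grips with 20 to 120 N. Pads are 22 mm wide; open, the fingers measure 114 mm over their backs; the gripper's body (76 mm by 85 mm) begins 54 mm behind the grasp point. The pads swing forward as they close: fully open they stand 13 mm farther back than shut.
Start: joints at [1.286, 0.238, -0.013, 1.319, 0, 1.571], TCP at [0.147, 0.504, 0.253] pointing down, gripper open.
Joint ranges: [-2.66, 2.66], [-1.03, 1.9], [-1.14, 1.46], [-1.82, 2.27], [-1.45, 1.34], [-3.14, 3.14]. Speed limits (rad/s): [2.22, 2.22, 2.79, 3.14, 3.14, 3.14].

INTERFACE

Orientations are given as a unit quaternion [w, x, y, z].
In Python, from bench import robot gives the robot as it stands. The module is installed in compiled form; this text tells all that it offers.
- The arm moves only by the shell command python3 -m pendant 'ROWS'. ROWS is JSON, a list that holds one entry, the list of rows, each a list of 7 numbers: the shift along the tool's x, y, z in cm, then the turn, a rotation vector about the tool's x, y, z in degrees, then the opening, from -1 (shut) to 1 (fully open). In form: [[[x, y, z, rx, ry, rz, claw], ...]]. A call has 1 to 12 rows; each row is the pose to reach, as a shift and turn from the pose commanded when the call began, along the tool's axes at that moment; what a row does not reach only later rows make up. A row lasts 1/12 s, in which the tool goes at most 41.7 mm and 7.16 degrees, less where a joint would pass 70% of its speed; a pose out of reach is approached as far as the arm can. A call with a gripper value outside its range is refused whole. The fingers move at their own pace and stop on an object; the grip force is fixed at half the most. Time passes only in rows, so rows that repeat a pose let the fingers close. It gives the time, the measured TCP pose, the force, the opening and the grip force at its end, in the units of the state.
- robot.observe(): the state, without advancing time (a new reading comes with each control period).
- robot.get_image(name): name is "scene" or "top"; returns (picture, depth): 400x640x3 uint8, red, green, blue; 400x640 float32, m along the optical axis (not along the pixel's ray), 0 where there is no reading.
- robot.camera_params(name): a dict with "fx", "fy", "cx", "cy" (pixels), "R" (3x3) and "t" (3): a world point X has camera coordinates R X + t. Camera axes: x right, y down, z forward; pixel columns grow to the right and rows downward; lengths in m; the calibration is good to about 2 mm. A picture is of the moment at which its call begins. camera_params takes no time and is no camera call.
- robot.job_done(): hands the job in; it is judged then, once.
The state is a dict: "time_s": time; "joint_positions": joint angles; "joint_vel": joint speeds; "joint_efforts": joint torques, N m; "tcp_pos": TCP position; "eef_rot": TCP orientation; "force": force on the tool from outside, world axes, zero at the start; "wrist_torque": the same for the moment, N m; "opening": finger opening in m; "gripper_force": force on a finger pad.
Only numpy, scipy, OpenCV 4.12 (cv2) and the standard library are available. Lean on these libraries where they do the work, as an engineer would, in place of code of your own. Each camera call takes 0.05 s, during which the arm holds its last target. There are 200 camera calls.

TASK

Take the wooden wedge out of the tool block and stand it, thin end down, in the slot of the board clamp on the bench. Then pick up the steel tapping weight and tap the wedge gently down with it, not with the bare fingers, until the wedge stops going any further, without forcing it once it has stopped. Finally stand the weight upright on its cork mat again, and leave everything else as it is.

Things in the scene. Friction and masses are not known exactly. Their poses are not given: they have to be found in the camera images.
- wedge: Light wooden wedge, 104 mm tall, 50-80 g, thin end down in any one of the tool block's 3 pockets. Origin: centre of the thin end's underside, z up. Up to z = 80 mm both y faces taper evenly: 6 mm thick (y) at the bottom, 16 mm at 80; 24 mm wide (x). From 80 to 104 mm the head, a straight block 24 (x) by 18 mm (y), flat top: grip it here across y. Same when turned half round.
- clamp: Board clamp: fixed grey metal fixture, 90 (x) by 130 mm (y), top 90 mm above the bench, slot in the middle. Origin: centre of its underside. A circuit board stands in it 43 mm to the +y side, its top 16 mm above the clamp's. More than 35 N from the weight on the wedge damages it; about 16 N is plenty: drive it slowly (15 mm/s).
- slot (a point): Centre of the slot's mouth, on top of the clamp. x along the slot (the wedge's x goes along it), y across, z up. Mouth 30 (x) by 10.25 mm (y); it narrows downwards with the wedge's own taper. The wedge enters freely until its thin end is about 34 mm below the mouth: there it is snug and stays standing when let go.
- jaw (a joint): Sprung jaw on the slot's +y side, 0 to 0.006 m as it is spread towards +y (1 mm per 8 mm of wedge beyond snug). Driving the wedge past snug drags with 2 to 12 N, growing with depth; it keeps where it is pushed. The wedge stops dead with its thin end 39 to 67 mm below the mouth, on a stop screw set differently each time and not measured: feel it, the push then rises steeply.
- foot (a joint): Small sprung steel foot on the stop screw inside the slot (seen through the window in the clamp's +x side). Travel in m: 0 until the wedge reaches it, 0.003 when the wedge has pressed it fully down onto the screw (wedge home). Its spring is under 1 N, hardly felt.
- weight: Steel tapping weight in one piece, 0.32 to 0.46 kg, loose, standing on the cork mat. Origin: centre of its flat underside, z up. 0 to 45 mm: round body, 34 mm diameter; 45 to 95 mm: round neck, 18 mm diameter. Grip the neck, fingertips just above the shoulder, and tap with the flat underside on the top of the wedge's head.
- mat: Round cork mat, fixed on the bench, 84 mm in diameter, 4 mm thick. Origin: centre of its underside. The weight's place.
- block: Wooden tool block, fixed, 150 (x) by 52 (y) by 44 mm high, origin at the centre of its underside. Three pockets side by side along x, at -46, 0 and 46 mm, each 27 (x) by 13 mm (y), floors 10 mm above the bench. Things stand in it with their axes along the block's. Bystander.
- scraper: Scraper with a black oblong handle, 103 mm tall, 26 by 16 mm, standing in the tool block. Origin: centre of its underside. Bystander, leave alone.
- driver: Nut driver with a round black handle of 20 mm diameter, 100 mm tall, standing in the tool block. Origin: centre of its underside. Bystander, leave alone.
- spool: Grey solder spool, 52 mm diameter, 40 mm high. Origin: centre of its underside. Bystander, leave alone.
- cleaner: Brass tip-cleaner cup, 66 mm diameter, 40 mm high. Origin: centre of its underside. Bystander, leave alone.
- meter: Yellow multimeter lying flat, 150 by 78 by 35 mm. Origin: centre of its underside. Bystander, leave alone.
- screwdriver: Blue-handled screwdriver lying on the bench, 190 mm long along its x. Bystander, leave alone.
- mug: White mug, 80 mm diameter, 90 mm high. Origin: centre of its underside. Bystander, leave alone.
Mind the look-alikes: they are no part of the job. Leave any blue or turquoise look-alike of the clamp alone. Leave any black look-alike of the weight alone.

How it is judged:
By the outcome, as a careful person would: the job done as asked, in the order asked, and still so for the second after the job is handed in, with the robot touching nothing.
It also fails if it takes over 72 s, if anything falls off the work surface, if the arm or the gripper's body presses on something with over 40 N, if the wrist force passes 120 N, or if a joint passes its speed limit or range.

## Working session

There is one attempt and no reset: what is moved stays moved. The work goes in short steps, Python scripts to look and compute and a shell command to move; the robot and the scene stay as the last step left them, time stands still between calls to the robot, and variables do not carry over. Pictures are saved under pics/ and viewed, at most 10 in all, crops included, and the job is handed in when it is done.

```bash
mkdir -p pics; cat > h.py <<'E'
import numpy as np, cv2
from bench import robot
def grab(n):
    im,d=robot.get_image(n); c=robot.camera_params(n); np.savez('%s.npz'%n,im=im,d=d,**{k:np.array(c[k]) for k in c}); return im,d,c
def load(n): 
    z=np.load('%s.npz'%n); return z['im'],z['d'],z
def pt(c,u,v,d):
    p=np.array([(u-c['cx'])/c['fx']*d,(v-c['cy'])/c['fy']*d,d]); return np.array(c['R']).T@(p-np.array(c['t']))
def ray(c,u,v,z):
    R=np.array(c['R']);o=-R.T@np.array(c['t']);r=R.T@np.array([(u-c['cx'])/c['fx'],(v-c['cy'])/c['fy'],1]);return o+r*(z-o[2])/r[2]
def proj(c,X):
    q=np.array(c['R'])@np.array(X)+np.array(c['t']);return q[0]/q[2]*c['fx']+c['cx'],q[1]/q[2]*c['fy']+c['cy']
E
python3 - <<'E'
from h import *
for n in('scene','top'):
    im,d,c=grab(n); cv2.imwrite(f'pics/{n}0.png',im[:,:,::-1]); print(n,c['fx'],-np.array(c['R']).T@np.array(c['t']),np.round(c['R'],2).tolist())
s=robot.observe();print(s)
E
```

```text
scene 512.5016092153512 [ 1.33056553 -0.77588132  0.82217089] [[0.68, 0.73, 0.02], [0.42, -0.37, -0.83], [-0.6, 0.58, -0.56]]
top 406.046313717077 [0.35330789 0.01054081 1.01229016] [[-0.01, -1.0, -0.01], [-0.98, 0.02, -0.18], [0.18, 0.01, -0.98]]
{'time_s': 0.1, 'joint_positions': array([ 1.28601178e+00,  2.38747980e-01, -1.41780855e-02,  1.31919823e+00,
       -9.86372360e-06,  1.57082760e+00]), 'joint_vel': array([-0.00021515, -0.00100529,  0.00296137, -0.00021309, -0.00092823,
       -0.00123113]), 'joint_efforts': array([-5.55046518e-04, -5.39722252e+01,  3.46999848e+01,  1.33670733e-02,
        5.42014936e-05, -6.03886861e-07]), 'tcp_pos': array([0.14740419, 0.50351993, 0.25272446]), 'eef_rot': array([-8.93345104e-05,  1.41927022e-01,  9.89876901e-01, -6.57963420e-04]), 'force': array([ 0.25417108,  0.08911356, -0.56875481]), 'wrist_torque': array([-0.03563798, -0.02105571, -0.01801942]), 'gripper_force': 0.0, 'opening': 0.08550269963311506}
```

View pics/scene0.png

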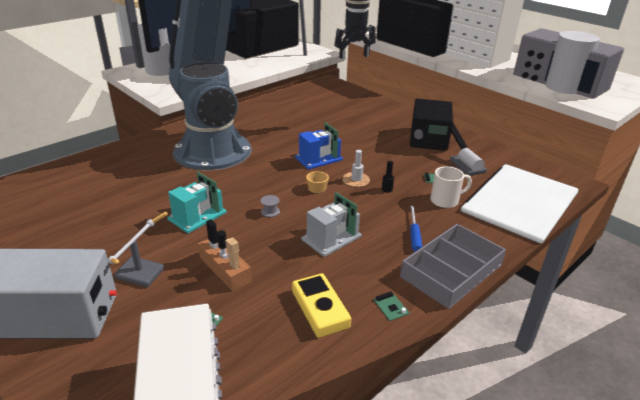

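View pics/top0.png

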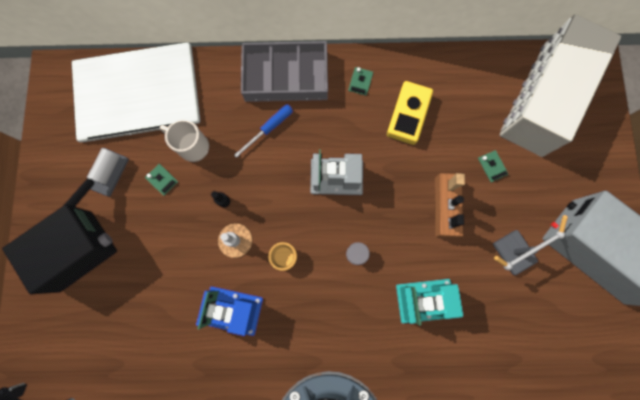

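The scene view shows the grey clamp at (331,222), turquoise (197,203) and blue (319,147) look-alikes. The wedge is the light piece at (233,250) in the block. The steel weight is on its cork mat at (357,168), with a black look-alike at (388,178). In the top view these are the clamp (337,174), wedge (457,181) and weight (234,240). The grey clamp, the tan wedge and the steel weight on cork fit the description. I'll confirm that in one enlarged crop.

```bash
python3 - <<'E'
from h import *
rows=[]
for n,bs in(('scene',[(300,185),(195,215),(330,140)]),('top',[(305,142),(420,170),(205,210)])):
    im,d,c=load(n); r=[]
    for (u,v) in bs:
        w=66;r.append(cv2.resize(im[v:v+74,u:u+w,::-1],(264,296),interpolation=cv2.INTER_CUBIC))
    rows.append(np.hstack(r))
cv2.imwrite('pics/m.png',np.vstack(rows))
im,d,c=load('top')
for n,u,v in(('clampL',320,175),('clampR',352,160),('board',315,175),('wtop',457,181),('blk',450,205),('mat',234,252),('wt',229,238)):
    print(n,d[v,u],pt(c,u,v,d[v,u]).round(4))
E
```

```text
clampL 0.0 [0.3533 0.0105 1.0123]
clampR 0.9520335 [ 0.6161 -0.0635  0.0918]
board 0.9633408 [0.5855 0.024  0.0756]
wtop 0.9159779 [ 0.5561 -0.2967  0.1151]
blk 0.9700894 [ 0.5119 -0.2972  0.0519]
mat 1.0058751 [0.4112 0.2284 0.0024]
wt 0.92707586 [0.4382 0.2222 0.0874]
```

View pics/m.png

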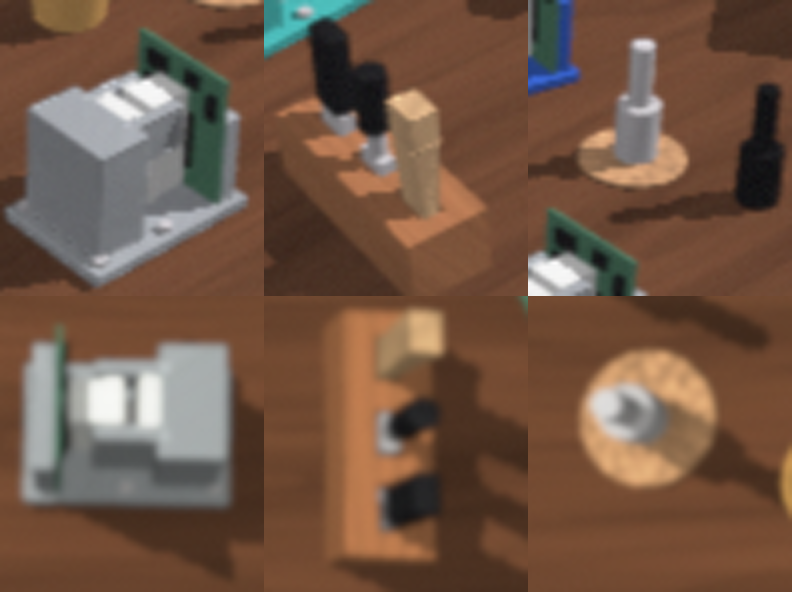

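The crop confirms it: the grey clamp with the slot between the white pads at top px (338,167), its board on the world +y side; the tan wedge in the block's far +x pocket; the steel weight on the mat. Next I measure these from both views.

```bash
python3 - <<'E'
from h import *
def cloud(n):
    im,d,c=load(n); v,u=np.mgrid[:400,:640]; p=np.stack([(u-c['cx'])/c['fx']*d,(v-c['cy'])/c['fy']*d,d],-1)
    return im,d,c,(p-c['t'])@c['R']
def rect(m,c,z,name,n,U,V):
    cs,_=cv2.findContours(m.astype('uint8'),cv2.RETR_EXTERNAL,cv2.CHAIN_APPROX_NONE)
    k=max(cs,key=len)[:,0]; q=np.array([ray(c,a,b,z)[:2] for a,b in k]); r=cv2.minAreaRect((q*1000).astype('float32'))
    print(n,name,'area',m.sum(),'rect c',np.round(r[0],1),np.round(r[1],1),round(r[2],1))
for n in('top','scene'):
    im,d,c,P=cloud(n); ok=d>0; hsv=cv2.cvtColor(im,cv2.COLOR_RGB2HSV)
    x,y,z=P[...,0],P[...,1],P[...,2]
    def box(a,b,e,f,g,h): return ok&(x>a)&(x<b)&(y>e)&(y<f)&(z>g)&(z<h)
    B=dict(wedge=(box(.53,.60,-.34,-.26,.105,.125),.114),blk=(box(.38,.60,-.36,-.24,.036,.052),.044),
      mat=(box(.36,.5,.16,.30,.002,.012)&(hsv[...,1]>60)&(hsv[...,2]>150),.004),neck=(box(.38,.5,.18,.27,.09,.11),.099),
      body=(box(.38,.5,.18,.27,.044,.056),.049),clampR=(box(.52,.66,-.1,.06,.083,.097),.09),
      white=(box(.52,.66,-.1,.06,.05,.12)&(hsv[...,1]<30)&(hsv[...,2]>215),.09),board=(box(.52,.66,-.02,.06,.095,.12),.106))
    for k,(m,zz) in B.items():
        if m.sum()>4:
            rect(m,c,zz,k,n,0,0); print('   mean',P[m].mean(0).round(4),'med z',np.median(z[m]).round(4),'min',P[m].min(0).round(3),'max',P[m].max(0).round(3))
        else: print(n,k,m.sum())
E
```

```text
top wedge area 104 rect c [ 561.8 -303.2] [20.3 26.1] 85.7
   mean [ 0.5619 -0.3039  0.1135] med z 0.114 min [ 0.55  -0.314  0.105] max [ 0.575 -0.295  0.119]
top blk area 981 rect c [ 516.7 -301.2] [ 54.9 151.4] 87.8
   mean [ 0.5116 -0.2959  0.0441] med z 0.0442 min [ 0.441 -0.33   0.036] max [ 0.594 -0.272  0.052]
top mat area 469 rect c [442.5 228.2] [76.7 82.6] 58.7
   mean [0.4427 0.227  0.0046] med z 0.0044 min [0.401 0.186 0.002] max [0.481 0.269 0.01 ]
top neck area 56 rect c [440.7 228.7] [18.3 15.8] 89.1
   mean [0.441  0.2289 0.0984] med z 0.0986 min [0.433 0.221 0.091] max [0.449 0.238 0.103]
top body area 91 rect c [440.6 227.4] [29.2 32.5] 64.4
   mean [0.4394 0.2253 0.0491] med z 0.0493 min [0.425 0.213 0.045] max [0.456 0.246 0.053]
top clampR area 855 rect c [597.4 -39.5] [89.1 70.1] 88.0
   mean [ 0.5981 -0.0464  0.0897] med z 0.0897 min [ 0.561 -0.086  0.083] max [0.635 0.015 0.097]
top white area 158 rect c [599.4 -14. ] [18.8 26.6] 88.9
   mean [ 0.5986 -0.0243  0.0893] med z 0.0895 min [ 0.583 -0.045  0.083] max [ 0.614 -0.004  0.094]
top board area 66 rect c [
[... 659 characters left out ...]
.4443 0.2291 0.0963] med z 0.0966 min [0.437 0.223 0.09 ] max [0.454 0.242 0.101]
scene body area 56 rect c [447.8 225.8] [33.8 35.5] 49.3
   mean [0.4463 0.227  0.049 ] med z 0.0487 min [0.426 0.213 0.044] max [0.459 0.248 0.056]
scene clampR area 661 rect c [601.7 -33.6] [115.3  85.6] 89.7
   mean [ 0.6033 -0.0392  0.0895] med z 0.0897 min [ 0.563 -0.087  0.083] max [0.643 0.018 0.097]
scene white area 78 rect c [598.9 -13.9] [16.7 27.3] 87.8
   mean [ 0.5988 -0.0249  0.0899] med z 0.0899 min [ 0.581 -0.048  0.085] max [ 0.615 -0.002  0.094]
scene board area 118 rect c [605.2   6.6] [20.7 85.6] 87.6
   mean [0.6028 0.0136 0.1015] med z 0.1012 min [0.562 0.007 0.095] max [0.643 0.018 0.108]
```

```bash
python3 - <<'E'
from h import *
im,d,c=load('top')
g=im.mean(2)
print(proj(c,[.599,-.031,.09]))
for v in range(158,178,2): print(v,g[v,322:352].astype(int))
for v in(164,168,172):print([ray(c,u,v,.09)[:2].round(4).tolist() for u in (337,338)])
im,d,c=load('scene');g=im.mean(2)
u0,v0=map(int,proj(c,[.599,-.031,.09]));print(u0,v0)
for v in range(v0-10,v0+10,2): print(v,g[v,u0-14:u0+16].astype(int))
# base plate extents, top
im,d,c=load('top');v,u=np.mgrid[:400,:640]
P=(np.stack([(u-c['cx'])/c['fx']*d,(v-c['cy'])/c['fy']*d,d],-1)-c['t'])@c['R']
m=(d>0)&(P[...,2]>.006)&(abs(P[...,0]-.6)<.06)&(abs(P[...,1]+.03)<.09)
print(P[m].min(0),P[m].max(0)); ys=P[m&(P[...,2]<.02)]; print(len(ys),ys.min(0),ys.max(0))
E
```

```text
(np.float64(338.2732461924467), np.float64(167.51514906914912))
158 [ 96 109 113 112 111 113 125 139 147 149 148 148 148 148 148 147 147 147
 147 147 147 152 166 178 183 182 178 175 173 172]
160 [135 156 165 167 167 166 164 164 166 168 169 168 166 165 164 165 166 172
 179 184 183 181 183 189 189 184 176 172 171 171]
162 [121 151 166 172 177 183 187 187 196 210 219 220 213 186 145 120 126 160
 205 226 230 226 216 196 180 173 172 172 172 173]
164 [125 156 167 172 187 218 234 240 241 243 244 244 239 216 162 122 129 176
 222 237 240 238 228 205 181 174 172 173 172 172]
166 [131 160 171 175 191 223 240 244 245 246 246 245 242 225 189 161 155 187
 225 239 242 240 229 206 183 174 172 172 172 171]
168 [133 160 170 174 192 223 240 244 245 246 246 245 241 223 180 143 144 187
 227 240 242 240 230 207 182 173 172 172 172 172]
170 [131 159 169 174 190 222 239 244 245 245 245 245 241 222 175 138 143 188
 228 240 242 239 229 206 182 174 172 172 172 172]
172 [123 151 161 165 180 212 231 237 239 240 240 240 235 215 172 138 144 189
 227 239 241 238 228 205 182 174 172 172 171 171]
174 [ 96 118 127 129
[... 1017 characters left out ...]
4 240 243 241 235 213 187 170 158 140 115]
212 [173 172 171 171 174 173 173 172 176 187 214 232 241 243 241 239 231 202
 172 162 170 180 180 175 171 169 155 125 124 111]
214 [171 172 172 171 174 172 172 173 173 173 175 177 187 210 230 226 201 203
 182 175 171 168 153 124 122 117 109  95  99  87]
216 [170 173 172 171 173 173 172 173 174 174 175 173 172 177 187 186 177 173
 153 125 122 120 119 120 118 110  90  90  96  82]
218 [166 172 172 172 172 173 171 174 175 173 172 172 173 175 177 178 177 174
 169 150 126 121 119 120 110  90  84  89  88  67]
[ 0.55269544 -0.09571618  0.00603256] [0.65962493 0.03565513 0.10955184]
500 [ 0.55269544 -0.09571618  0.00603256] [0.65962493 0.03565513 0.01973504]
```

```bash
cat >> h.py <<'E'
from scipy.spatial.transform import Rotation as Ro
def go(x,y,z,yaw):
    "rows to TCP target pointing down, tool y at yaw+90 deg"
    s=robot.observe();q=s['eef_rot'];R0=Ro.from_quat(q[[1,2,3,0]])
    a=np.radians(yaw);ty=np.array([-np.sin(a),np.cos(a),0]);tz=np.array([0,0,-1.]);R1=Ro.from_matrix(np.stack([np.cross(ty,tz),ty,tz],1))
    dl=R0.inv().apply(np.array([x,y,z])-s['tcp_pos'])*100; r=(R0.inv()*R1).as_rotvec(degrees=True)
    print('t',round(s['time_s'],2),'tcp',s['tcp_pos'].round(4),'F',s['force'].round(1),'J',s['joint_positions'].round(2),'rows',dl.round(2).tolist(),r.round(2).tolist())
E
python3 -c "
from h import *
go(.5625,-.3035,.22,-2.5)"
```

```text
t 0.1 tcp [0.1474 0.5035 0.2527] F [ 0.3  0.1 -0.6] J [ 1.29  0.24 -0.01  1.32 -0.    1.57] rows [-62.51, -65.78, 3.36] [-0.08, -0.01, -13.82]
```

```bash
python3 -m pendant '[[[-30,-32,0,0,0,-7,1],[-30,-32,0,0,0,-13.8,1],[-30,-32,0,0,0,-13.8,1],[-30,-32,0,0,0,-13.8,1],[-30,-32,0,0,0,-13.8,1],[-30,-32,0,0,0,-13.8,1],[-30,-32,0,0,0,-13.8,1],[-30,-32,0,0,0,-13.8,1],[-30,-32,0,0,0,-13.8,1],[-30,-32,0,0,0,-13.8,1],[-30,-32,0,0,0,-13.8,1],[-30,-32,0,0,0,-13.8,1]]]'
python3 -c "
from h import *
go(.5625,-.3035,.20,-2.5)"
```

```text
time_s: 1.1
tcp_pos: [0.3467, 0.1092, 0.2532]
eef_rot: [0.0, 0.024, 1.0, -0.001]
force: [-0.3, 0.5, -0.7]
opening: 0.0854
gripper_force: 0.0
t 1.1 tcp [0.3467 0.1092 0.2532] F [-0.3  0.5 -0.7] J [ 0.31 -0.04 -0.33  1.28 -0.    0.35] rows [-23.55, -40.17, 5.37] [-0.06, 0.03, -0.28]
```

```bash
python3 -m pendant '[[[-23.6,-40.2,5.4,0,0,0,1],[-23.6,-40.2,5.4,0,0,0,1],[-23.6,-40.2,5.4,0,0,0,1],[-23.6,-40.2,5.4,0,0,0,1],[-23.6,-40.2,5.4,0,0,0,1],[-23.6,-40.2,5.4,0,0,0,1],[-23.6,-40.2,5.4,0,0,0,1],[-23.6,-40.2,5.4,0,0,0,1],[-23.6,-40.2,5.4,0,0,0,1],[-23.6,-40.2,5.4,0,0,0,1],[-23.6,-40.2,5.4,0,0,0,1],[-23.6,-40.2,5.4,0,0,0,1]]]'
python3 - <<'E'
from h import *
go(.5625,-.3035,.105,-2.5)
im,d,c=grab('scene'); a=im[200:320,160:290,::-1]
cv2.imwrite('pics/g1.png',cv2.resize(a,None,fx=4,fy=4,interpolation=cv2.INTER_CUBIC))
E
```

```text
time_s: 2.1
tcp_pos: [0.5655, -0.3036, 0.197]
eef_rot: [-0.0, 0.023, 1.0, -0.0]
force: [-1.2, 1.1, 0.8]
opening: 0.0852
gripper_force: 0.0
t 2.1 tcp [ 0.5655 -0.3036  0.197 ] F [-1.2  1.1  0.8] J [-0.49  0.46  0.18  1.29 -0.   -0.45] rows [0.29, -0.0, 9.2] [-0.03, -0.04, -0.14]
```

View pics/g1.png

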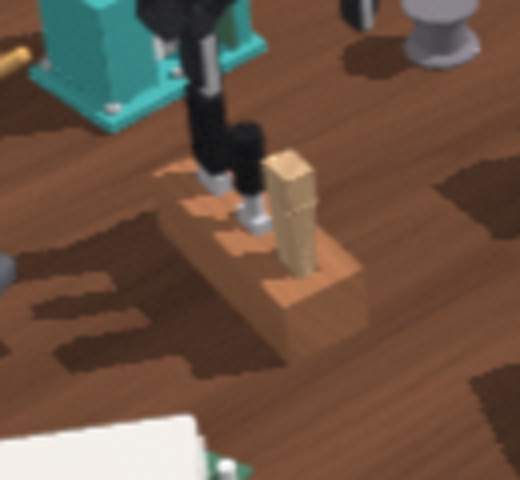

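The fingers straddle the wedge (crop: finger tips at (210,60) and (360,15), wedge head at (290,180)), and nothing is touched. I'll descend and let it settle.

```bash
python3 -m pendant '[[[0,0,2.5,0,0,0,1],[0,0,5,0,0,0,1],[0,0,5,0,0,0,1],[0,0,5,0,0,0,1]]]'
python3 -c "
from h import *
go(.5625,-.3035,.105,-2.5)"
```

```text
time_s: 2.48
tcp_pos: [0.5627, -0.2981, 0.1485]
eef_rot: [-0.002, 0.022, 1.0, 0.001]
force: [-0.7, -0.4, 1.5]
opening: 0.0854
gripper_force: 0.0
t 2.48 tcp [ 0.5627 -0.2981  0.1485] F [-0.7 -0.4  1.5] J [-0.49  0.48  0.08  1.17  0.   -0.44] rows [-0.02, -0.55, 4.35] [0.09, -0.18, 0.02]
```

```bash
python3 -m pendant '[[[0,0,1,0,0,0,1],[0,0,1,0,0,0,1],[0,0,1,0,0,0,1],[0,0,1,0,0,0,1]]]'
python3 -c "
from h import *
go(.5625,-.3035,.105,-2.5)"
```

```text
time_s: 2.82
tcp_pos: [0.564, -0.2995, 0.1403]
eef_rot: [0.001, 0.022, 1.0, -0.0]
force: [1.2, 0.5, 0.2]
opening: 0.0852
gripper_force: 0.0
t 2.82 tcp [ 0.564  -0.2995  0.1403] F [1.2 0.5 0.2] J [-0.49  0.48  0.06  1.15 -0.   -0.44] rows [0.13, -0.4, 3.53] [-0.03, 0.06, -0.01]
```

```bash
python3 -m pendant '[[[0.1,-0.4,1.2,0,0,0,1],[0.1,-0.4,2.4,0,0,0,1],[0.1,-0.4,3.5,0,0,0,1],[0.1,-0.4,3.5,0,0,0,1],[0.1,-0.4,3.5,0,0,0,0.3],[0.1,-0.4,3.5,0,0,0,-0.2],[0.1,-0.4,3.5,0,0,0,-0.2],[0.1,-0.4,3.5,0,0,0,-0.2]]]'
python3 -c "
from h import *
go(.5625,-.3035,.105,-2.5)"
```

```text
time_s: 3.48
tcp_pos: [0.5628, -0.3037, 0.1051]
eef_rot: [0.001, 0.022, 1.0, -0.0]
force: [0.2, 0.1, -0.1]
opening: 0.0383
gripper_force: 0.0
t 3.48 tcp [ 0.5628 -0.3037  0.1051] F [ 0.2  0.1 -0.1] J [-0.49  0.51  0.01  1.07 -0.   -0.45] rows [0.03, 0.02, 0.01] [-0.03, 0.06, -0.01]
```

Aligned; close and lift a little.

```bash
python3 -m pendant '[[[0,0,0,0,0,0,-0.4],[0,0,0,0,0,0,-0.6],[0,0,0,0,0,0,-0.8],[0,0,0,0,0,0,-1],[0,0,0,0,0,0,-1],[0,0,0,0,0,0,-1],[0,0,0,0,0,0,-1]]]'
python3 -m pendant '[[[0,0,-1,0,0,0,-1],[0,0,-3,0,0,0,-1],[0,0,-6,0,0,0,-1],[0,0,-9,0,0,0,-1],[0,0,-12,0,0,0,-1],[0,0,-12,0,0,0,-1],[0,0,-12,0,0,0,-1],[0,0,-12,0,0,0,-1]]]'
python3 - <<'E'
from h import *
go(.599,-.0298,.24,-1.5)
im,d,c=grab('scene'); im2,d2,c2=grab('top')
s=robot.observe()['tcp_pos'];u,v=map(int,proj(c,s)); a=im[v-40:v+80,u-60:u+60,::-1]
u,v=map(int,proj(c2,s)); b=im2[max(0,v-60):v+60,u-60:u+60,::-1]
f=lambda a:cv2.resize(a,(400,400),interpolation=cv2.INTER_CUBIC)
cv2.imwrite('pics/g2.png',np.hstack([f(a),f(b)]))
E
```

```text
time_s: 4.07
tcp_pos: [0.5627, -0.3038, 0.1049]
eef_rot: [0.0, 0.022, 1.0, -0.0]
force: [0.1, -0.6, 5.1]
opening: 0.0168
gripper_force: 59.3
time_s: 4.73
tcp_pos: [0.5621, -0.3032, 0.2238]
eef_rot: [-0.0, 0.022, 1.0, 0.0]
force: [0.5, -0.2, -1.0]
opening: 0.0171
gripper_force: 58.8
t 4.73 tcp [ 0.5621 -0.3032  0.2238] F [ 0.5 -0.2 -1. ] J [-0.49  0.45  0.22  1.35  0.   -0.45] rows [-2.49, 27.48, -1.61] [0.03, -0.05, -1.01]
```

View pics/g2.png

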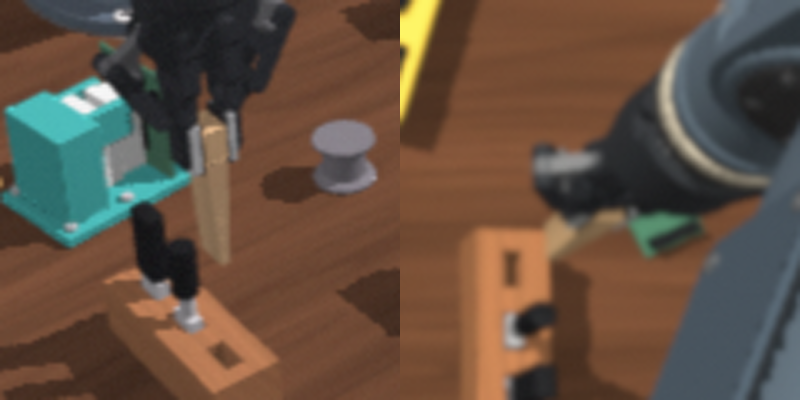

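The wedge is out and held in the fingers (scene crop head (210,130), tip (220,255)), the pocket empty. I'll check tilt and tip against where they should be.

```bash
python3 - <<'E'
from h import *
im,d,c=load('scene');v,u=np.mgrid[:400,:640]
P=(np.stack([(u-c['cx'])/c['fx']*d,(v-c['cy'])/c['fy']*d,d],-1)-c['t'])@c['R']
h=cv2.cvtColor(im,cv2.COLOR_RGB2HSV)
m=(d>0)&(abs(P[...,0]-.562)<.03)&(abs(P[...,1]+.303)<.03)&(P[...,2]>.10)&(P[...,2]<.2)&(h[...,2]>110)&(h[...,1]>50)
p=P[m];print(m.sum(),'zmin',p[:,2].min())
for z in np.arange(.12,.20,.01):
    k=abs(p[:,2]-z)<.005
    if k.sum()>3: print(z.round(3),p[k].min(0).round(4)[:2],p[k].max(0).round(4)[:2],p[k].mean(0).round(4)[:2])
E
```

```text
239 zmin 0.1279046740188862
0.13 [ 0.5542 -0.3065] [ 0.5752 -0.3007] [ 0.566  -0.3041]
0.14 [ 0.5507 -0.3066] [ 0.5763 -0.298 ] [ 0.5659 -0.3042]
0.15 [ 0.551  -0.3071] [ 0.5778 -0.2991] [ 0.5675 -0.3046]
0.16 [ 0.55   -0.3081] [ 0.576  -0.2973] [ 0.5674 -0.3046]
0.17 [ 0.5519 -0.309 ] [ 0.5783 -0.2973] [ 0.5685 -0.3049]
0.18 [ 0.5522 -0.3087] [ 0.5759 -0.2959] [ 0.5681 -0.3044]
0.19 [ 0.5531 -0.3097] [ 0.5778 -0.2948] [ 0.5699 -0.3044]
0.2 [ 0.5678 -0.3103] [ 0.5775 -0.2952] [ 0.5736 -0.3048]
```

```bash
python3 -m pendant '[[[0,3,-1.6,0,0,-1,-1],[-1,7,-1.6,0,0,-1,-1],[-1.5,11,-1.6,0,0,-1,-1],[-2.3,15,-1.6,0,0,-1,-1],[-2.3,19,-1.6,0,0,-1,-1],[-2.3,22.5,-1.6,0,0,-1,-1],[-2.3,25,-1.6,0,0,-1,-1],[-2.3,26.5,-1.6,0,0,-1,-1],[-2.3,27.5,-1.6,0,0,-1,-1],[-2.3,27.5,-1.6,0,0,-1,-1],[-2.3,27.5,-1.6,0,0,-1,-1],[-2.3,27.5,-1.6,0,0,-1,-1]]]'
python3 - <<'E'
from h import *
go(.5975,-.0298,.19,-1.5)
E
```

```text
time_s: 5.83
tcp_pos: [0.5973, -0.0308, 0.2399]
eef_rot: [-0.0, 0.014, 1.0, -0.0]
force: [-0.2, -0.8, -1.2]
opening: 0.0172
gripper_force: 58.9
t 5.83 tcp [ 0.5973 -0.0308  0.2399] F [-0.2 -0.8 -1.2] J [-0.05  0.37  0.14  1.34 -0.   -0.02] rows [-0.02, 0.1, 4.99] [-0.02, -0.04, -0.06]
```

```bash
python3 -m pendant '[[[0,0.1,2,0,0,0,-1],[0,0.1,4,0,0,0,-1],[0,0.1,4.4,0,0,0,-1],[0,0.1,4.4,0,0,0,-1],[0,0.1,4.4,0,0,0,-1]]]'
python3 - <<'E'
from h import *
go(.5975,-.0298,.151,-1.5)
im,d,c=grab('scene'); im2,d2,c2=grab('top')
f=lambda im,x,y:cv2.resize(im[y:y+80,x:x+80,::-1],(400,400),interpolation=cv2.INTER_CUBIC)
cv2.imwrite('pics/g3.png',np.hstack([f(im,293,150),f(im2,300,130)]))
E
```

```text
time_s: 6.25
tcp_pos: [0.5976, -0.0296, 0.1968]
eef_rot: [-0.0, 0.014, 1.0, -0.0]
force: [-0.3, -1.0, -0.9]
opening: 0.017
gripper_force: 58.9
t 6.25 tcp [ 0.5976 -0.0296  0.1968] F [-0.3 -1.  -0.9] J [-0.05  0.39  0.06  1.24 -0.   -0.02] rows [0.0, -0.02, 4.58] [-0.01, -0.01, -0.08]
```

View pics/g3.png

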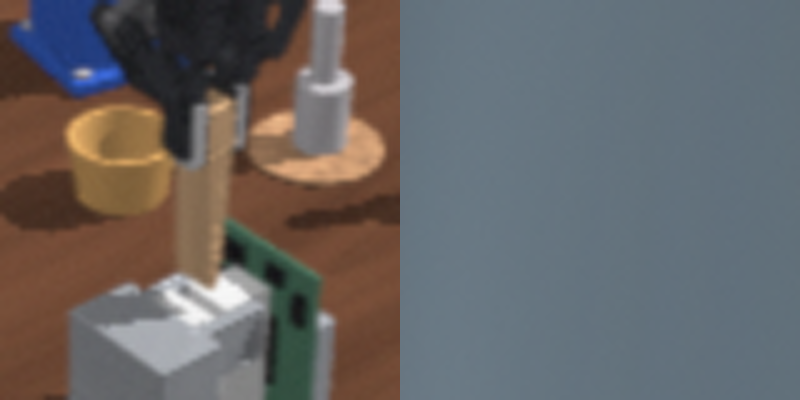

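The wedge tip (200,283) hovers just over the slot gap (205,292) between the white pads, and the top view is hidden by the arm. I'll lower gently, watching the force.

```bash
python3 -m pendant '[[[0,0,0.4,0,0,0,-1],[0,0,0.8,0,0,0,-1],[0,0,1.2,0,0,0,-1],[0,0,1.6,0,0,0,-1],[0,0,2,0,0,0,-1],[0,0,2,0,0,0,-1]]]' | sed -n '2p;4p'
python3 -m pendant '[[[0,0,0.4,0,0,0,-1],[0,0,0.8,0,0,0,-1],[0,0,1.2,0,0,0,-1],[0,0,1.4,0,0,0,-1],[0,0,1.5,0,0,0,-1],[0,0,1.5,0,0,0,-1]]]'| sed -n '2p;4p'
```

```text
tcp_pos: [0.597, -0.0287, 0.1752]
force: [-0.7, -0.3, -1.0]
tcp_pos: [0.5974, -0.0288, 0.161]
force: [0.2, -0.5, -1.0]
```

```bash
python3 -m pendant '[[[0,0,0.3,0,0,0,-1],[0,0,0.6,0,0,0,-1],[0,0,0.8,0,0,0,-1],[0,0,0.8,0,0,0,-1]]]' | sed -n '2p;4p'
python3 -m pendant '[[[0,0,0.1,0,0,0,-1],[0,0,0.1,0,0,0,-1],[0,0,0.1,0,0,0,-1]]]'| sed -n '2p;4p'
```

```text
tcp_pos: [0.5974, -0.029, 0.1529]
force: [0.7, -1.4, -1.3]
tcp_pos: [0.5975, -0.0289, 0.1523]
force: [-1.3, -0.4, -2.1]
```

```bash
python3 -m pendant '[[[0,0,0.1,0,0,0,-1],[0,0,0.1,0,0,0,-1],[0,0,0.1,0,0,0,-1]]]'| sed -n '2p;4p'
```

```text
tcp_pos: [0.5976, -0.0288, 0.1513]
force: [0.2, -2.1, -0.6]
```

```bash
python3 -m pendant '[[[0,0,0.07,0,0,0,-1],[0,0,0.07,0,0,0,-1],[0,0,0.07,0,0,0,-1]]]'| sed -n '2p;4p'
```

```text
tcp_pos: [0.5976, -0.0288, 0.1506]
force: [0.5, -1.3, -0.7]
```

```bash
python3 -m pendant '[[[0,0,0.07,0,0,0,-1],[0,0,0.07,0,0,0,-1],[0,0,0.07,0,0,0,-1]]]'| sed -n '2p;4p'
```

```text
tcp_pos: [0.5976, -0.0288, 0.1499]
force: [1.8, -1.6, 0.5]
```

```bash
python3 -m pendant '[[[0,0,0.07,0,0,0,-1],[0,0,0.07,0,0,0,-1],[0,0,0.07,0,0,0,-1]]]'| sed -n '2p;4p'
```

```text
tcp_pos: [0.5975, -0.0288, 0.1492]
force: [0.2, -1.9, 0.1]
```

```bash
python3 -m pendant '[[[0,0,0,0,0,0,-0.3],[0,0,0,0,0,0,0],[0,0,0,0,0,0,0.2],[0,0,0,0,0,0,0.2],[0,0,-1,0,0,0,0.2],[0,0,-3,0,0,0,0.2],[0,0,-6,0,0,0,0.2],[0,0,-9,0,0,0,0.2],[0,0,-9,0,0,0,0.2]]]'
python3 - <<'E'
from h import *
im,d,c=grab('scene')
go(.442,.228,.24,0)
v,u=np.mgrid[:400,:640]
P=(np.stack([(u-c['cx'])/c['fx']*d,(v-c['cy'])/c['fy']*d,d],-1)-c['t'])@c['R']
h=cv2.cvtColor(im,cv2.COLOR_RGB2HSV)
m=(d>0)&(abs(P[...,0]-.6)<.04)&(abs(P[...,1]+.029)<.035)&(P[...,2]>.095)&(P[...,2]<.18)&(h[...,1]>50)&(h[...,0]<25)&(h[...,2]>110)
p=P[m]
for z in np.arange(.10,.18,.01):
    k=abs(p[:,2]-z)<.005
    if k.sum()>3: print(z.round(3),k.sum(),p[k].min(0).round(4)[:2],p[k].max(0).round(4)[:2],p[k].mean(0).round(4)[:2])
print('top z',np.sort(p[:,2])[-12:].round(4))
cv2.imwrite('pics/g4.png',cv2.resize(im[150:250,280:380,::-1],(600,600),interpolation=cv2.INTER_CUBIC))
E
```

```text
time_s: 9.68
tcp_pos: [0.5996, -0.0288, 0.2459]
eef_rot: [0.004, 0.013, 1.0, -0.0]
force: [1.0, -0.6, -0.6]
opening: 0.0511
gripper_force: 0.0
t 9.73 tcp [ 0.5991 -0.0288  0.2433] F [ 0.1 -0.3 -0.8] J [-0.05  0.37  0.14  1.34  0.   -0.02] rows [16.38, 25.25, 0.22] [-0.01, 0.36, -1.51]
0.1 30 [ 0.586  -0.0361] [ 0.6123 -0.0251] [ 0.6021 -0.0328]
0.11 31 [ 0.5865 -0.036 ] [ 0.6116 -0.0234] [ 0.6022 -0.0321]
0.12 35 [ 0.5841 -0.0388] [ 0.6116 -0.0237] [ 0.6009 -0.0323]
0.13 33 [ 0.5914 -0.0386] [ 0.6111 -0.0214] [ 0.6042 -0.0321]
0.14 36 [ 0.5868 -0.038 ] [ 0.6113 -0.021 ] [ 0.6031 -0.0329]
0.15 37 [ 0.5874 -0.0407] [ 0.611  -0.0188] [ 0.6028 -0.0321]
0.16 54 [ 0.5885 -0.0385] [ 0.6109 -0.018 ] [ 0.5998 -0.0294]
top z [0.1596 0.1598 0.1599 0.1599 0.1601 0.1601 0.1602 0.1602 0.1605 0.1608
 0.1609 0.1612]
```

View pics/g4.png

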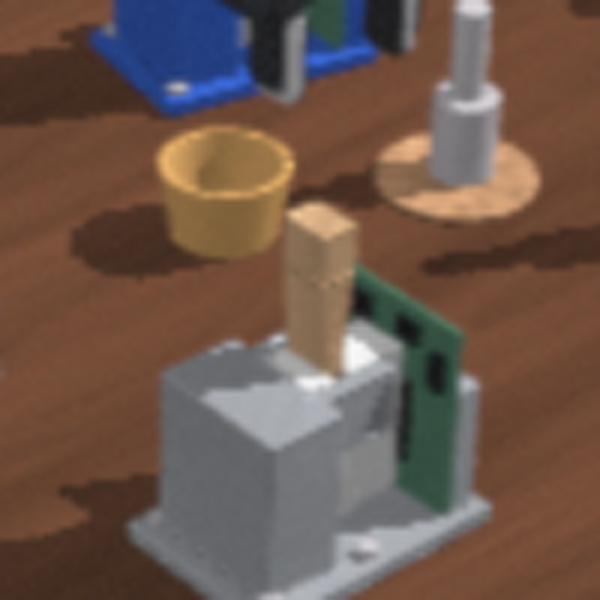

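The wedge stands on its own in the slot (head top at px (322,215)), its top at z≈0.160, i.e. the snug depth of 34 mm. Now the weight.

```bash
python3 -m pendant '[[[2,3,0,0,0,-1.5,0.2],[16.5,25.6,2,0,0,-1.5,0.2],[16.5,25.6,4,0,0,-1.5,0.2],[16.5,25.6,4,0,0,-1.5,0.2],[16.5,25.6,4,0,0,-1.5,0.2],[16.5,25.6,4,0,0,-1.5,0.2],[16.5,25.6,4,0,0,-1.5,0.2],[16.5,25.6,4,0,0,-1.5,0.2],[16.5,25.6,4,0,0,-1.5,0.2],[16.5,25.6,4,0,0,-1.5,0.2],[16.5,25.6,4,0,0,-1.5,0.2]]]'
python3 - <<'E'
from h import *
go(.4407,.2285,.076,0)
E
```

```text
time_s: 10.65
tcp_pos: [0.4394, 0.2313, 0.1992]
eef_rot: [-0.0, -0.0, 1.0, -0.0]
force: [-0.5, 0.0, 0.5]
opening: 0.0513
gripper_force: 0.0
t 10.65 tcp [0.4394 0.2313 0.1992] F [-0.5  0.   0.5] J [ 0.48  0.21 -0.19  1.17 -0.    0.48] rows [-0.13, -0.27, 12.32] [-0.02, -0.0, 0.01]
```

```bash
python3 -m pendant '[[[0,0,2.5,0,0,0,0.2],[0,0,5,0,0,0,0.2],[0,0,6,0,0,0,0.2],[0,0,6,0,0,0,0.2],[0,0,6,0,0,0,0.2],[0,0,6,0,0,0,0.2]]]'
python3 - <<'E'
from h import *
go(.4407,.2285,.076,0)
E
```

```text
time_s: 11.15
tcp_pos: [0.4402, 0.2313, 0.1403]
eef_rot: [0.001, 0.001, 1.0, 0.0]
force: [0.1, 0.2, 0.5]
opening: 0.0515
gripper_force: 0.0
t 11.15 tcp [0.4402 0.2313 0.1403] F [0.1 0.2 0.5] J [ 0.48  0.26 -0.29  1.02 -0.    0.49] rows [-0.04, -0.29, 6.43] [0.03, 0.06, -0.07]
```

```bash
python3 -m pendant '[[[0,-0.3,1.5,0,0,0,0.2],[0,-0.3,3,0,0,0,0.2],[0,-0.3,4.5,0,0,0,0.2],[0,-0.3,6,0,0,0,0.2],[0,-0.3,6.4,0,0,0,0.2],[0,-0.3,6.4,0,0,0,0.2],[0,-0.3,6.4,0,0,0,0.2]]]'
python3 - <<'E'
from h import *
go(.4407,.2285,.076,0)
E
```

```text
time_s: 11.73
tcp_pos: [0.44, 0.2287, 0.0762]
eef_rot: [0.001, 0.0, 1.0, 0.0]
force: [0.2, 1.3, 0.5]
opening: 0.0511
gripper_force: 0.0
t 11.73 tcp [0.44   0.2287 0.0762] F [0.2 1.3 0.5] J [ 0.48  0.32 -0.39  0.86 -0.    0.48] rows [-0.07, -0.02, 0.02] [0.02, 0.06, -0.02]
```

```bash
python3 -m pendant '[[[0,0,0,0,0,0,0],[0,0,0,0,0,0,-0.3],[0,0,0,0,0,0,-0.5],[0,0,0,0,0,0,-0.7],[0,0,0,0,0,0,-1],[0,0,0,0,0,0,-1],[0,0,0,0,0,0,-1],[0,0,0,0,0,0,-1]]]'
python3 -m pendant '[[[0,0,-1,0,0,0,-1],[0,0,-3,0,0,0,-1],[0,0,-6,0,0,0,-1],[0,0,-9,0,0,0,-1],[0,0,-12,0,0,0,-1],[0,0,-15,0,0,0,-1],[0,0,-18,0,0,0,-1],[0,0,-18,0,0,0,-1],[0,0,-18,0,0,0,-1],[0,0,-18,0,0,0,-1]]]'
python3 - <<'E'
from h import *
go(.599,-.0293,.255,0)
E
```

```text
time_s: 12.4
tcp_pos: [0.4398, 0.2288, 0.0759]
eef_rot: [0.001, 0.0, 1.0, 0.0]
force: [-0.1, 0.0, 5.2]
opening: 0.0162
gripper_force: 58.3
time_s: 13.23
tcp_pos: [0.4388, 0.2282, 0.254]
eef_rot: [-0.001, 0.0, 1.0, -0.0]
force: [-0.2, -0.7, -3.6]
opening: 0.0168
gripper_force: 58.8
t 13.23 tcp [0.4388 0.2282 0.254 ] F [-0.2 -0.7 -3.6] J [ 0.48  0.19 -0.08  1.31 -0.    0.48] rows [-16.03, -25.74, -0.1] [-0.05, -0.09, -0.02]
```

```bash
python3 -m pendant '[[[-1.5,-2.5,-0.5,0,0,0,-1],[-4,-6.5,-0.5,0,0,0,-1],[-6,-10,-0.5,0,0,0,-1],[-8,-13,-0.5,0,0,0,-1],[-10,-16,-0.5,0,0,0,-1],[-12,-19,-0.5,0,0,0,-1],[-13.5,-22,-0.5,0,0,0,-1],[-15,-24,-0.5,0,0,0,-1],[-15.8,-25.3,-0.5,0,0,0,-1],[-15.9,-25.7,-0.5,0,0,0,-1],[-15.9,-25.7,-0.5,0,0,0,-1],[-15.9,-25.7,-0.5,0,0,0,-1]]]'
python3 - <<'E'
from h import *
im,d,c=grab('scene')
go(.5985,-.0293,.235,0)
v,u=np.mgrid[:400,:640]
P=(np.stack([(u-c['cx'])/c['fx']*d,(v-c['cy'])/c['fy']*d,d],-1)-c['t'])@c['R']
h=cv2.cvtColor(im,cv2.COLOR_RGB2HSV)
m=(d>0)&(abs(P[...,0]-.6)<.04)&(abs(P[...,1]+.029)<.035)&(P[...,2]>.165)&(P[...,2]<.25)&(h[...,1]<60)&(h[...,2]>80)
p=P[m]
for z in np.arange(.17,.25,.01):
    k=abs(p[:,2]-z)<.005
    if k.sum()>3: print(z.round(3),k.sum(),p[k].min(0).round(4)[:2],p[k].max(0).round(4)[:2],p[k].mean(0).round(4)[:2])
print(np.sort(p[:,2])[:10].round(4))
cv2.imwrite('pics/g5.png',cv2.resize(im[130:230,280:380,::-1],(600,600),interpolation=cv2.INTER_CUBIC))
E
```

```text
time_s: 14.23
tcp_pos: [0.5974, -0.0279, 0.2592]
eef_rot: [-0.001, 0.0, 1.0, 0.0]
force: [-0.8, -0.1, -3.1]
opening: 0.017
gripper_force: 59.3
t 14.28 tcp [ 0.5974 -0.0275  0.2597] F [-0.   0.3 -3.9] J [-0.05  0.37  0.18  1.39  0.   -0.05] rows [-0.11, -0.18, 2.47] [0.02, -0.08, 0.03]
0.19 29 [ 0.59   -0.0438] [ 0.6172 -0.0193] [ 0.6085 -0.0348]
0.2 53 [ 0.5864 -0.0432] [ 0.6178 -0.0135] [ 0.6069 -0.0352]
0.21 54 [ 0.5875 -0.0445] [ 0.6168 -0.0134] [ 0.6084 -0.0339]
0.22 49 [ 0.5908 -0.0446] [ 0.6171 -0.0176] [ 0.6081 -0.0351]
0.23 77 [ 0.5888 -0.044 ] [ 0.6188 -0.0113] [ 0.6072 -0.0321]
0.24 30 [ 0.5912 -0.0423] [ 0.6109 -0.0128] [ 0.6059 -0.0309]
[0.1889 0.189  0.1895 0.19   0.1901 0.1902 0.1907 0.1908 0.1911 0.1912]
```

View pics/g5.png

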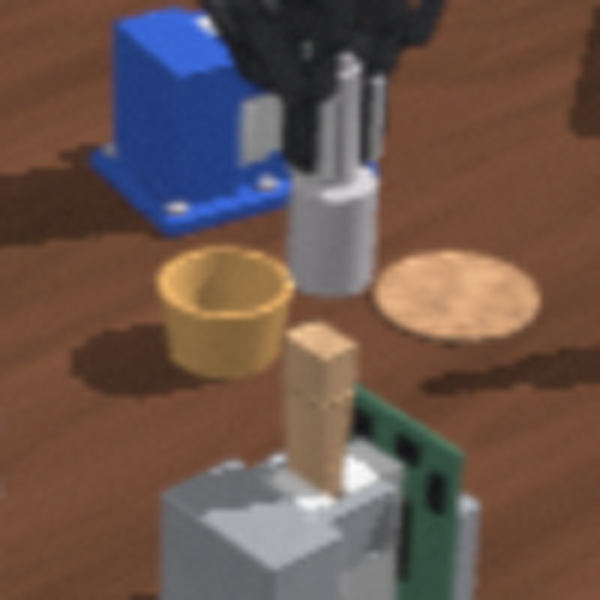

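The weight hangs upright above the wedge head (px body bottom (330,290), head (320,340)). I'll centre it and come down to a few millimetres above the head.

```bash
python3 -m pendant '[[[-0.1,-0.15,0.5,0,0,0,-1],[-0.1,-0.15,1,0,0,0,-1],[-0.1,-0.15,1.5,0,0,0,-1],[-0.1,-0.15,2,0,0,0,-1],[-0.1,-0.15,2.3,0,0,0,-1],[-0.1,-0.15,2.3,0,0,0,-1],[-0.1,-0.15,2.3,0,0,0,-1]]]'
cat > lim.py <<'E'
import sys,re
t=sys.stdin.read();f=eval(re.search(r'force: (\[.*?\])',t)[1]);p=eval(re.search(r'tcp_pos: (\[.*?\])',t)[1]);print(p,f);sys.exit(f[2]>float(sys.argv[1]))
E
```

```text
time_s: 14.87
tcp_pos: [0.5991, -0.03, 0.237]
eef_rot: [-0.0, 0.0, 1.0, -0.0]
force: [0.8, -0.9, -4.0]
opening: 0.0168
gripper_force: 59.2
```

```bash
p="python3 -m pendant"; L="python3 lim.py 4"
$p '[[[0,0,0.1,0,0,0,-1],[0,0,0.2,0,0,0,-1]]]' | $L && $p '[[[0,0,0.1,0,0,0,-1],[0,0,0.2,0,0,0,-1]]]' | $L && $p '[[[0,0,0.07,0,0,0,-1]]]' | $L && $p '[[[0,0,0.07,0,0,0,-1]]]' | $L && $p '[[[0,0,0.07,0,0,0,-1]]]' | $L && $p '[[[0,0,0.07,0,0,0,-1]]]' | $L && $p '[[[0,0,0.07,0,0,0,-1]]]' | $L && $p '[[[0,0,0.07,0,0,0,-1]]]' | $L && $p '[[[0,0,0.07,0,0,0,-1]]]' | $L && $p '[[[0,0,0.07,0,0,0,-1]]]' | $L && $p '[[[0,0,0.07,0,0,0,-1]]]' | $L && $p '[[[0,0,0.07,0,0,0,-1]]]' | $L
```

```text
[0.5995, -0.0301, 0.2355] [0.5, -0.5, -3.6]
[0.5993, -0.0301, 0.2332] [-0.7, 0.9, -3.4]
[0.5993, -0.0301, 0.2324] [-0.5, -0.1, -3.8]
[0.5993, -0.0301, 0.2317] [-1.1, 0.1, -3.1]
[0.5993, -0.0301, 0.231] [-0.2, 0.7, -4.0]
[0.5993, -0.0301, 0.2304] [0.2, 0.3, -3.3]
[0.5994, -0.0301, 0.2298] [0.7, 0.4, -2.6]
[0.5994, -0.03, 0.2291] [-0.0, -0.2, -3.1]
[0.5994, -0.03, 0.2285] [-0.3, -0.3, -0.8]
[0.5994, -0.03, 0.2278] [-1.1, 1.0, -1.9]
[0.5994, -0.03, 0.227] [-0.0, 0.3, -1.2]
[0.5994, -0.03, 0.2263] [0.1, 0.6, -0.6]
```

Contact at TCP z≈0.2288, with a gentle drag. I'll continue.

```bash
p="python3 -m pendant"; L="python3 lim.py 6"
$p '[[[0,0,0.07,0,0,0,-1]]]' | $L && $p '[[[0,0,0.07,0,0,0,-1]]]' | $L && $p '[[[0,0,0.07,0,0,0,-1]]]' | $L && $p '[[[0,0,0.07,0,0,0,-1]]]' | $L && $p '[[[0,0,0.07,0,0,0,-1]]]' | $L && $p '[[[0,0,0.07,0,0,0,-1]]]' | $L && $p '[[[0,0,0.07,0,0,0,-1]]]' | $L && $p '[[[0,0,0.07,0,0,0,-1]]]' | $L && $p '[[[0,0,0.07,0,0,0,-1]]]' | $L && $p '[[[0,0,0.07,0,0,0,-1]]]' | $L && $p '[[[0,0,0.07,0,0,0,-1]]]' | $L && $p '[[[0,0,0.07,0,0,0,-1]]]' | $L
```

```text
[0.5994, -0.03, 0.2256] [0.4, 0.9, -1.3]
[0.5994, -0.03, 0.2249] [0.2, 1.5, -0.8]
[0.5994, -0.03, 0.2242] [0.2, 1.1, 0.2]
[0.5994, -0.03, 0.2235] [-0.2, 1.9, -0.1]
[0.5994, -0.03, 0.2228] [-0.0, 1.9, 0.3]
[0.5994, -0.03, 0.2221] [0.1, 0.7, 2.3]
[0.5994, -0.03, 0.2214] [-0.5, 2.0, 1.2]
[0.5994, -0.0299, 0.2207] [0.2, 1.6, 1.6]
[0.5994, -0.03, 0.22] [0.1, 1.8, 1.4]
[0.5994, -0.0299, 0.2193] [0.1, 2.4, 2.2]
[0.5994, -0.03, 0.2186] [-0.1, 2.3, 3.0]
[0.5994, -0.0299, 0.2179] [0.1, 3.1, 3.1]
```

```bash
p="python3 -m pendant"; L="python3 lim.py 8"
$p '[[[0,0.01,0.07,0,0,0,-1]]]' | $L && $p '[[[0,0.01,0.07,0,0,0,-1]]]' | $L && $p '[[[0,0.01,0.07,0,0,0,-1]]]' | $L && $p '[[[0,0.01,0.07,0,0,0,-1]]]' | $L && $p '[[[0,0.01,0.07,0,0,0,-1]]]' | $L && $p '[[[0,0.01,0.07,0,0,0,-1]]]' | $L && $p '[[[0,0.01,0.07,0,0,0,-1]]]' | $L && $p '[[[0,0.01,0.07,0,0,0,-1]]]' | $L && $p '[[[0,0.01,0.07,0,0,0,-1]]]' | $L && $p '[[[0,0.01,0.07,0,0,0,-1]]]' | $L && $p '[[[0,0.01,0.07,0,0,0,-1]]]' | $L && $p '[[[0,0.01,0.07,0,0,0,-1]]]' | $L
```

```text
[0.5994, -0.0299, 0.2172] [-0.4, 2.3, 3.5]
[0.5994, -0.0298, 0.2165] [0.4, 3.1, 2.9]
[0.5993, -0.0297, 0.2158] [0.3, 2.6, 3.5]
[0.5994, -0.0296, 0.2151] [-0.5, 2.2, 3.4]
[0.5993, -0.0295, 0.2143] [0.7, 2.8, 2.9]
[0.5993, -0.0294, 0.2136] [0.6, 2.5, 3.7]
[0.5993, -0.0293, 0.2129] [0.4, 3.6, 3.4]
[0.5993, -0.0292, 0.2122] [-0.0, 3.1, 4.5]
[0.5993, -0.0291, 0.2116] [0.9, 3.9, 4.0]
[0.5993, -0.0291, 0.2108] [0.3, 2.1, 4.7]
[0.5993, -0.029, 0.2101] [-0.2, 3.3, 5.4]
[0.5993, -0.029, 0.2094] [-0.3, 2.8, 8.0]
```

```bash
p="python3 -m pendant"; L="python3 lim.py 10"
$p '[[[0,0,0,0,0,0,-1]]]' | $L && $p '[[[0,0,0.04,0,0,0,-1]]]' | $L && $p '[[[0,0,0.04,0,0,0,-1]]]' | $L && $p '[[[0,0,0.04,0,0,0,-1]]]' | $L
```

```text
[0.5993, -0.029, 0.2094] [0.9, 2.2, 5.2]
[0.5994, -0.029, 0.2094] [-0.8, 3.7, 11.4]
```

```bash
p="python3 -m pendant"; L="python3 lim.py 10"
$p '[[[0,0,0,0,0,0,-1]]]' | $L && $p '[[[0,0,0.03,0,0,0,-1]]]' | $L && $p '[[[0,0,0.03,0,0,0,-1]]]' | $L
```

```text
[0.5994, -0.0289, 0.2094] [0.6, 2.9, 7.1]
[0.5995, -0.029, 0.2094] [-1.3, 2.6, 10.5]
```

```bash
p="python3 -m pendant"; L="python3 lim.py 12"
$p '[[[0,0,0.03,0,0,0,-1]]]' | $L && $p '[[[0,0,0.02,0,0,0,-1]]]' | $L;  $p '[[[0,0,0,0,0,0,-1],[0,0,0,0,0,0,-1]]]' | $L
python3 - <<'E'
from h import *
im,d,c=grab('scene')
cv2.imwrite('pics/g6.png',cv2.resize(im[150:250,280:380,::-1],(600,600),interpolation=cv2.INTER_CUBIC))
E
```

```text
[0.5996, -0.029, 0.2093] [-2.3, 3.0, 13.1]
[0.5996, -0.029, 0.2093] [-1.0, 3.0, 11.0]
```

View pics/g6.png

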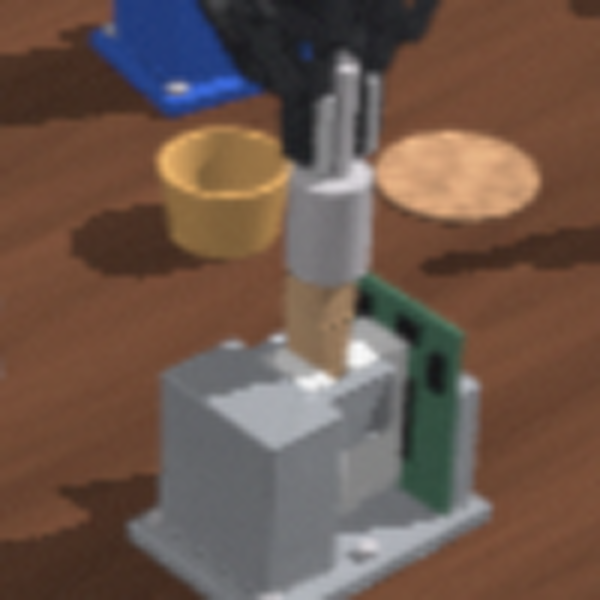

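The push rises to about 16 N net with the tool stopped at z=0.2093, so the wedge is home at roughly 54 mm deep. The picture shows the weight square on the wedge head (330,275). I'll lift off and carry the weight back.

```bash
python3 -m pendant '[[[0,0,-0.1,0,0,0,-1],[0,0,-0.3,0,0,0,-1],[0,0,-1,0,0,0,-1],[0,0,-2.5,0,0,0,-1],[0,0,-4.5,0,0,0,-1],[0,0,-4.5,0,0,0,-1],[0,0,-4.5,0,0,0,-1]]]'
python3 - <<'E'
from h import *
go(.4398,.2285,.25,0)
E
```

```text
time_s: 19.25
tcp_pos: [0.5997, -0.0291, 0.2537]
eef_rot: [0.001, 0.0, 1.0, -0.0]
force: [-1.3, 0.5, -3.3]
opening: 0.0166
gripper_force: 59.3
t 19.25 tcp [ 0.5997 -0.0291  0.2537] F [-1.3  0.5 -3.3] J [-0.05  0.37  0.17  1.38 -0.   -0.05] rows [16.0, 25.75, 0.33] [-0.03, 0.06, -0.03]
```

```bash
python3 -m pendant '[[[1.5,2.5,0,0,0,0,-1],[4,6.5,0,0,0,0,-1],[6,10,0,0,0,0,-1],[8,13,0,0,0,0,-1],[10,16,0,0,0,0,-1],[12,19,0,0,0,0,-1],[13.5,22,0,0,0,0,-1],[15,24,0,0,0,0,-1],[15.8,25.3,0,0,0,0,-1],[16,25.7,0,0,0,0,-1],[16,25.7,0,0,0,0,-1],[16,25.7,0,0,0,0,-1]]]'
python3 -m pendant '[[[0,0,2,0,0,0,-1],[0,0,4,0,0,0,-1],[0,0,7,0,0,0,-1],[0,0,10,0,0,0,-1],[0,0,13,0,0,0,-1],[0,0,15,0,0,0,-1],[0,0,15.5,0,0,0,-1],[0,0,15.5,0,0,0,-1],[0,0,15.5,0,0,0,-1],[0,0,15.5,0,0,0,-1]]]'
python3 - <<'E'
from h import *
go(.4398,.2285,.0762,0)
im,d,c=grab('scene')
v,u=np.mgrid[:400,:640]
P=(np.stack([(u-c['cx'])/c['fx']*d,(v-c['cy'])/c['fy']*d,d],-1)-c['t'])@c['R']
h=cv2.cvtColor(im,cv2.COLOR_RGB2HSV)
m=(d>0)&(abs(P[...,0]-.595)<.04)&(abs(P[...,1]+.029)<.035)&(P[...,2]>.1)&(P[...,2]<.18)&(h[...,1]>50)&(h[...,0]<25)&(h[...,2]>110)
print('wedge top',np.sort(P[m][:,2])[-8:].round(4))
E
```

```text
time_s: 20.25
tcp_pos: [0.4394, 0.2277, 0.2526]
eef_rot: [-0.0, -0.0, 1.0, -0.001]
force: [-1.1, -0.3, -3.4]
opening: 0.0167
gripper_force: 59.6
time_s: 21.08
tcp_pos: [0.4406, 0.2283, 0.0998]
eef_rot: [0.001, 0.0, 1.0, 0.0]
force: [0.3, 0.7, -3.4]
opening: 0.0163
gripper_force: 59.5
t 21.08 tcp [0.4406 0.2283 0.0998] F [ 0.3  0.7 -3.4] J [ 0.48  0.29 -0.36  0.92 -0.    0.48] rows [0.08, 0.02, 2.36] [0.05, 0.12, -0.06]
wedge top [0.1392 0.1395 0.14   0.1402 0.1404 0.1405 0.1408 0.141 ]
```

```bash
p="python3 -m pendant"; L="python3 lim.py -1.5"
$p '[[[0,0,0.5,0,0,0,-1],[0,0,1,0,0,0,-1],[0,0,1.5,0,0,0,-1],[0,0,2,0,0,0,-1],[0,0,2,0,0,0,-1],[0,0,2,0,0,0,-1]]]' | $L && $p '[[[0,0,0.07,0,0,0,-1]]]' | $L && $p '[[[0,0,0.07,0,0,0,-1]]]' | $L && $p '[[[0,0,0.07,0,0,0,-1]]]' | $L && $p '[[[0,0,0.05,0,0,0,-1]]]' | $L && $p '[[[0,0,0.05,0,0,0,-1]]]' | $L && $p '[[[0,0,0.05,0,0,0,-1]]]' | $L && $p '[[[0,0,0.05,0,0,0,-1]]]' | $L && $p '[[[0,0,0.05,0,0,0,-1]]]' | $L && $p '[[[0,0,0.05,0,0,0,-1]]]' | $L
```

```text
[0.439, 0.228, 0.0779] [0.3, 0.0, -2.7]
[0.4394, 0.2282, 0.0777] [0.5, 0.1, -3.2]
[0.4395, 0.2283, 0.0771] [0.7, 0.4, -3.5]
[0.4395, 0.2283, 0.0764] [-0.4, -0.8, -3.0]
[0.4395, 0.2282, 0.0759] [-0.9, 0.9, 4.0]
```

Resting on the mat at z≈0.076. Open slowly, rise and look.

```bash
python3 -m pendant '[[[0,0,0,0,0,0,-0.7],[0,0,0,0,0,0,-0.5],[0,0,0,0,0,0,-0.2],[0,0,0,0,0,0,0.2],[0,0,0,0,0,0,0.2],[0,0,0,0,0,0,0.2]]]'
python3 -m pendant '[[[0,0,-0.5,0,0,0,0.2],[0,0,-1.5,0,0,0,0.2],[0,0,-3,0,0,0,0.2],[0,0,-6,0,0,0,0.2],[0,0,-9,0,0,0,0.2],[0,0,-12,0,0,0,0.2],[0,0,-15,0,0,0,0.2],[0,0,-17,0,0,0,0.2],[0,0,-17,0,0,0,0.2],[0,0,-17,0,0,0,0.2]]]'
python3 - <<'E'
from h import *
im,d,c=grab('scene')
cv2.imwrite('pics/g7.png',cv2.resize(im[120:280,190:400,::-1],(787,600),interpolation=cv2.INTER_CUBIC))
E
```

```text
time_s: 22.47
tcp_pos: [0.4395, 0.2282, 0.0759]
eef_rot: [0.0, 0.0, 1.0, 0.0]
force: [-0.5, 0.5, -0.0]
opening: 0.0516
gripper_force: 0.0
time_s: 23.3
tcp_pos: [0.4398, 0.2284, 0.247]
eef_rot: [0.001, 0.0, 1.0, 0.001]
force: [-0.1, 0.1, -1.5]
opening: 0.0513
gripper_force: 0.0
```

View pics/g7.png

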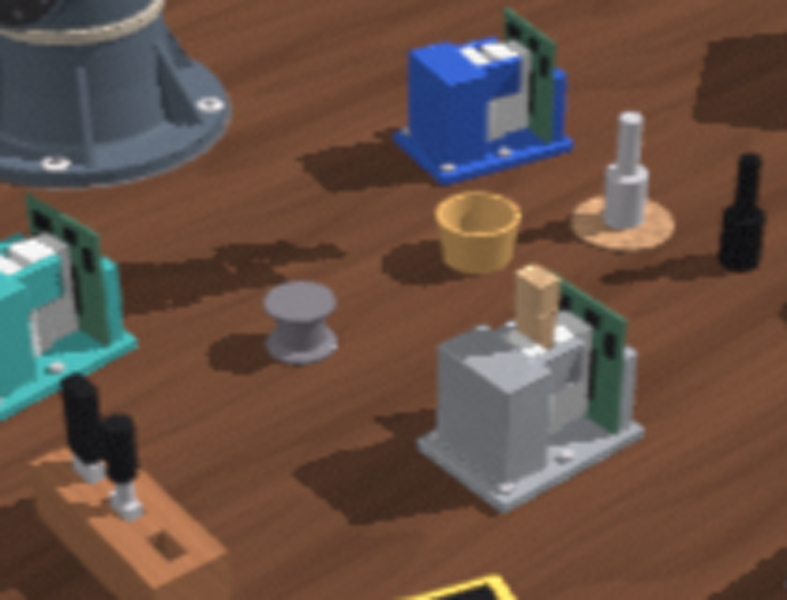

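The weight stands upright on the mat (628,190), the wedge is driven into the grey clamp (537,300), and everything else is in place.

```bash
python3 -c "
from bench import robot
print(robot.job_done())"
```

```text
the job is handed in; nothing more can be done
None
```

I handed the job in at about 23 s: the wedge was tapped down with the weight until it stopped, about 54 mm deep with a peak push of about 17 N, the weight is upright on its mat, and the last picture shows nothing else disturbed.

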